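# Crack open the stuck lid of the drying box

## Robot

A 6-joint arm with a two-finger parallel gripper is mounted at the origin on a cart in front of the work surface, level with it; the furniture and walls round the work are solid. World frame = base frame: x ahead of the robot, y to its left, z up, the work surface at z = 0. Lengths are in m, angles in rad, forces in N, time in s.
With the tool pointing down it reaches from about 0.325 to 1 m from the base axis. Payload 5.1 kg.
Tool frame: the origin (TCP) lies midway between the tips of the shut fingers; the grasp point (between the pads) lies 19 mm behind it; z points along the fingers, y is the line along which they close (so a half turn about z gives the same grasp; the last joint's range is limited). The gripper opens to 85 mm and grips with 20 to 120 N. Pads are 22 mm wide; open, the fingers measure 114 mm over their backs; the gripper's body (76 mm by 85 mm) begins 54 mm behind the grasp point. The pads swing forward as they close: fully open they stand 13 mm farther back than shut.
Start: joints at [-1.218, 0.124, 1.65, -0, 1.367, -0.083], TCP at [0.274, -0.589, 0.231] pointing down, gripper open.
Joint ranges: [-2.61, 2.61], [-1.02, 2.33], [0.03, 2.71], [-1.35, 4.49], [0.32, 2.68], [-2.91, 2.91]. Speed limits (rad/s): [2.57, 2.57, 3.14, 3.14, 3.14, 3.14].

## Interface

Orientations are given as [roll, pitch, yaw] about the fixed x, y, z axes, in that order (R = Rz(yaw) Ry(pitch) Rx(roll)).
In Python, from station import readout, imaging, workorder gives the robot as it stands.
- The arm moves only by the tool drive_tool, never from a script. Its argument "series" is a list of rows, each an object with "offset": the shift along the tool's x, y, z in m, a list of three; "spin": the turn about the tool's z in degrees; "hand": the opening, from 0 (shut) to 1 (fully open). A call has 1 to 8 rows; each row shifts and turns the commanded pose from where the row before left it, along the tool's axes as they then stand; what a row does not reach is not made up. A row lasts 1/10 s, in which the tool goes at most 50 mm and 8.59 degrees, less where a joint would pass 70% of its speed; a pose out of reach is approached as far as the arm can. A call with a gripper value outside its range is refused whole. The fingers move at their own pace and stop on an object; "grip_force" is the grip in N (left out, the last holds). Time passes only in rows, so rows that do not move let the fingers close. It gives the time, the measured TCP pose, the force, the opening and the grip force at its end, in the units of the state.
- readout.get_obs(): the state, without advancing time (a new reading comes with each control period).
- imaging.get_image(name): name is "scene" or "top" or "wrist"; returns a dict with "pixels" (480x640x3 uint8, blue, green, red), "intrinsics" (3x3 intrinsics, pixels), "T" (4x4, takes a point from camera to world coordinates). Camera axes: x right, y up, looking along -z (the intrinsics and any distortion apply to the point x, -y, -z); pixel columns grow to the right and rows downward; lengths in m; the calibration is good to about 2 mm. A picture is of the moment at which its call begins. There is no depth.
- workorder.sign_off(): hands the job in; it is judged then, once.
The state is a dict: "t": time; "joints": joint angles; "dq": joint speeds; "joint_efforts": joint torques, N m; "position": TCP position; "orientation": TCP orientation; "ft_force": force on the tool from outside, world axes, zero at the start; "moment": the same for the moment, N m; "grip_width": finger opening in m; "gripper_force": force on a finger pad.
Only numpy, scipy, OpenCV 4.12 (cv2) and the standard library are available. Lean on these libraries where they do the work, as an engineer would, in place of code of your own. Each camera call takes 0.05 s, during which the arm holds its last target. There are 200 camera calls.

## Task

The drying box's lid is stuck to its rubber seal and has to be eased open to let air in. First take the dark bottle off the lid and stand it upright in the small wooden tray, and let go of it; then grip the lid's bar handle, pull the lid free of the seal without letting it fly wide open, and finish still holding it by the handle with the front edge about 2 cm up. Keep the bottle from tipping over and leave the other things where they are.

Things in the scene. Friction and masses are not known exactly. Their poses are not given: they have to be found in the camera images.
- dry_box: Grey square drying box, 160 x 160 mm and 88 mm high, bolted to the table, with a dial and a brass plug on its front. Origin: centre of its underside; x points from the front (handle side) to the back (hinge side), y along the hinge, z up. On it lies the aluminium lid, 164 x 164 mm and 12 mm thick, whose top is 100 mm above the table; the lid is stuck to a rubber seal and hinged along the back.
- dry_lid (a joint): Opening angle of the lid in rad: 0 shut, growing as its front edge rises (0.12 is about 2 cm at the front edge). The seal holds until the pull reaches about 18 N upward at the handle, within the first 1 to 3 mm of rise, then lets go; beyond that about 6 N at the handle (the lid's weight and the last of the seal) is left, and the lid falls shut if it is let go. The lid stops at 0.46.
- lid_hinge (a point): Point on the hinge axis at the middle of the lid's rear lower edge (80 mm behind the box's centre, 88 mm above the table). The axis runs along the box's y.
- lid: The lid with its handle. Origin: on the hinge axis at the middle of its rear lower edge; axes as the box's when shut. The handle is a round steel bar of 12 mm diameter, 90 mm long, parallel to the box's y axis, on two 12 mm posts at its ends, near the lid's front edge, 142 mm in front of the hinge axis. The bar's centre line is 36 mm above the lid's top, so there is 30 mm free under it and 78 mm clear between the posts.
- handle_grip (a point): Middle of the handle bar, on its centre line (136 mm above the table when shut); the place to grip, from above with the fingers closing along the box's x.
- bottle: Small dark bottle, square body 37 x 37 mm and 90 mm high, with a round cap of 24 mm diameter above it, 108 mm in all, about 0.12 kg (varies). It stands on the lid behind the handle. Origin: centre of its underside; x and y square to its sides, z up; its uneven foot lets it lean about 2 degrees.
- tray: Small square dark wooden tray, fixed to the table, 120 x 120 mm outside, rim 14 mm high and 6 mm thick, floor about 5 mm above the table. Origin: centre of its underside. It lies to the right or to the left of the drying box.
- weights_box: Closed wooden box, 73 x 115 x 44 mm; to be left alone. Origin: centre of its underside.
- salve_tin: Round closed tin, 55 mm wide, 22 mm high; to be left alone. Origin: centre of its underside.
- crucible: White crucible, 36 mm wide, 37 mm high; to be left alone. Origin: centre of its underside.
- cup: White cup, 60 mm wide, 52 mm high; to be left alone. Origin: centre of its underside.
- tincture_press: Tall dark green screw press, fixed, behind and to the left of the drying box: an obstacle to go round. Origin: under its middle, on the table. It is about 180 mm wide; its spindle top and lever bar stand 355 mm above the table, and the bar reaches 130 mm from the spindle to the right and towards the robot.
Mind the look-alikes: they are no part of the job. What is meant by the bottle is not orange, and is the larger of those in its own colour.

How it is judged:
By the outcome, as a careful person would: the job done as asked, in the order asked, and still so for the second after the job is handed in, while the arm keeps its last pose, push and grip.
It also fails if it takes over 58 s, if anything falls off the work surface, if the arm or the gripper's body presses on something with over 40 N, if the wrist force passes 120 N, or if a joint passes its speed limit or range.

## Working session

There is one attempt and no reset: what is moved stays moved. The work goes in short steps, Python scripts to look and compute and a tool call to move; the robot and the scene stay as the last step left them, time stands still between calls to the robot, and variables do not carry over. Pictures are saved under pics/ and viewed, at most 10 in all, crops included, and the job is handed in when it is done.

Besides the shell and the picture viewer there is one more tool, called after "Request:" as name(argument=value, ...) on one line, values as JSON. drive_tool: Moves the arm, as the interface text tells. Its arguments: {"type":"object","properties":{"series":{"type":"array"},"grip_force":{"type":"number"}},"required":["series"]}

```bash
ls; mkdir -p pics
python3 - <<'E'
from station import readout, imaging
import cv2, numpy as np, json
o=readout.get_obs(); print({k:np.round(v,3).tolist() for k,v in o.items()})
for n in ("scene","top"):
    d=imaging.get_image(n); cv2.imwrite(f"pics/{n}0.png",d["pixels"]); print(n,[k for k in d],np.round(d["intrinsics"],1).tolist(),np.round(d["T"],4).tolist())
    np.savez(f"{n}0.npz",K=d["intrinsics"],T=d["T"])
E
```

```text
pics
{'t': 0.0, 'joints': [-1.218, 0.125, 1.652, 0.0, 1.367, -0.083], 'dq': [0.0, -0.002, 0.002, 0.001, 0.002, -0.002], 'joint_efforts': [0.0, -42.361, -36.545, 0.0, 0.007, -0.0], 'position': [0.274, -0.589, 0.23], 'orientation': [-3.14, -0.0, 0.436], 'ft_force': [-0.318, -0.279, 0.384], 'moment': [0.019, 0.015, 0.047], 'gripper_force': 0.0, 'grip_width': 0.086}
scene ['pixels', 'intrinsics', 'T'] [[522.9, 0.0, 314.0], [0.0, 522.9, 238.1], [0.0, 0.0, 1.0]] [[-0.6384, 0.4457, -0.6276, -0.1736], [-0.7695, -0.3478, 0.5357, 0.507], [0.0205, 0.8248, 0.565, 0.7309], [0.0, 0.0, 0.0, 1.0]]
top ['pixels', 'intrinsics', 'T'] [[492.8, 0.0, 321.3], [0.0, 492.8, 233.8], [0.0, 0.0, 1.0]] [[-0.0207, 0.9852, -0.17, 0.3831], [-0.9997, -0.022, -0.0059, -0.0783], [-0.0095, 0.1698, 0.9854, 1.0562], [0.0, 0.0, 0.0, 1.0]]
```

View pics/scene0.png

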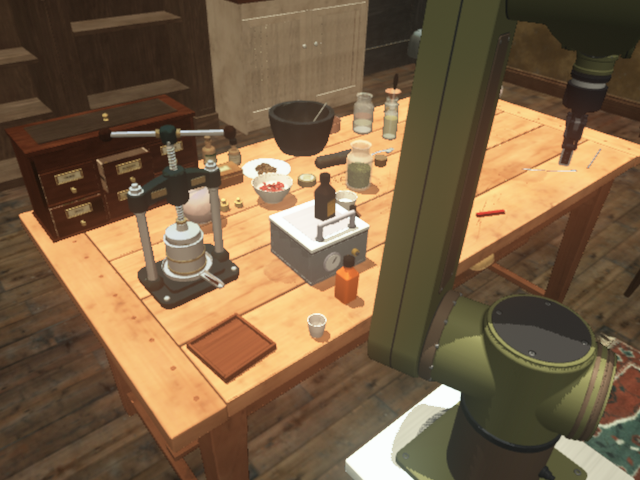

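View pics/top0.png

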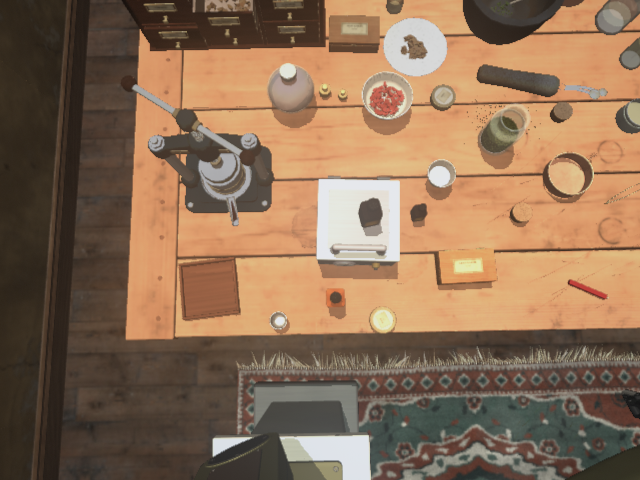

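Run:
```python
import cv2
a=cv2.imread("pics/top0.png")[165:335,170:410]; b=cv2.imread("pics/scene0.png")[165:385,180:380]
cv2.imwrite("pics/topc.png",cv2.resize(a,None,fx=3.3,fy=3.3,interpolation=cv2.INTER_CUBIC))
cv2.imwrite("pics/scenec.png",cv2.resize(b,None,fx=2.7,fy=2.7,interpolation=cv2.INTER_CUBIC))
```

```text
(no output)
```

View pics/topc.png

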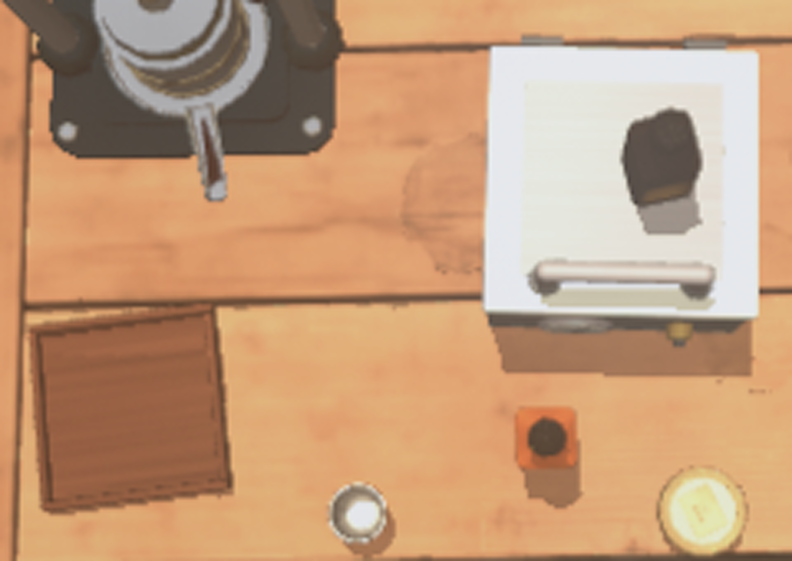

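View pics/scenec.png

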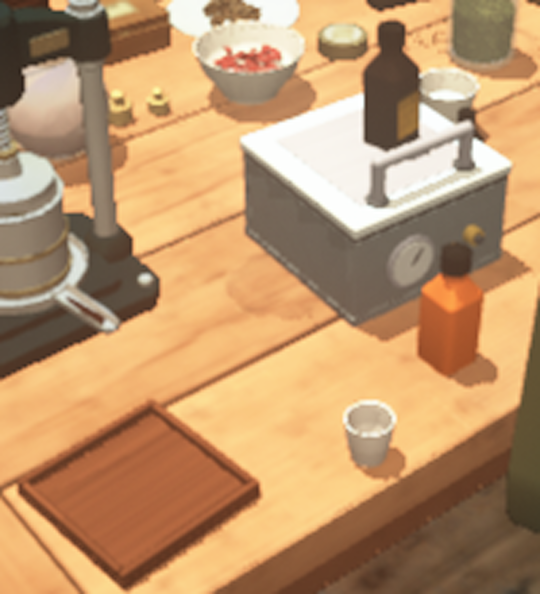

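```bash
cat > geo.py <<'E'
import numpy as np
def cam(f):
    d=np.load(f); return d["K"],d["T"]
def ray(c,p):
    K,T=c; v=np.linalg.solve(K,[p[0],p[1],1]); d=T[:3,:3]@[v[0],-v[1],-v[2]]
    return T[:3,3],d/np.linalg.norm(d)
def plane(c,p,z):
    o,d=ray(c,p); return o+d*(z-o[2])/d[2]
def tri(*cp):
    A=np.zeros((3,3));b=np.zeros(3)
    for c,p in cp:
        o,d=ray(c,p); P=np.eye(3)-np.outer(d,d); A+=P; b+=P@o
    x=np.linalg.solve(A,b)
    return x,[np.linalg.norm(np.cross(x-ray(c,p)[0],ray(c,p)[1])) for c,p in cp]
def proj(c,X):
    K,T=c; v=T[:3,:3].T@(np.array(X)-T[:3,3]); u=K@[v[0],-v[1],-v[2]]; return u[:2]/u[2]
E
python3 - <<'E'
from geo import *
np.set_printoptions(precision=4,suppress=True)
t=cam("top0.npz"); s=cam("scene0.npz")
tp=lambda x,y:(170+x/3.3,165+y/3.3)
sp=lambda x,y:(180+x/2.7,165+y/2.7)
for n,a,b in [("hL",(540,270),(377,164)),("hR",(710,272),(468,131)),("cap",(675,123),(391,27)),("orangecap",(547,438),(457,250)),
 ("tr0",(33,322),(20,490)),("tr1",(212,305),(155,403)),("tr2",(232,490),(258,490)),("tr3",(47,512),(125,582)),
 ("lid0",(490,47),(385,92)),("lidFL",(485,311),(243,143)),("lidFR",(757,317),(358,236))]:
    try: print(n,*tri((t,tp(*a)),(s,sp(*b))))
    except Exception as e: print(e)
print("lid top plane",[plane(t,tp(*p),.1) for p in [(490,47),(757,52),(757,317),(485,311)]])
print("lid scene plane",[plane(s,sp(*p),.1) for p in [(243,143),(358,236),(511,164)]])
print("bottle foot corners top", [plane(t,tp(*p),.1) for p in [(637,203),(692,190)]])
print("bottle foot scene", [plane(s,sp(*p),.1) for p in [(365,142),(393,152),(418,142)]])
print("tray", np.mean([plane(t,tp(*p),.014) for p in [(33,322),(212,305),(232,490),(47,512)]],0))
print("crucible",plane(t,tp(358,512),.037),"orange",plane(t,tp(547,438),.06))
E
```

```text
hL [ 0.5162 -0.096   0.1352] [np.float64(0.00047630210677628324), np.float64(0.0004763021067763155)]
hR [ 0.5145 -0.193   0.1291] [np.float64(0.0006168013606043224), np.float64(0.0006168013606042887)]
cap [ 0.5857 -0.1686  0.202 ] [np.float64(0.0006563330395903295), np.float64(0.00065633303959026)]
orangecap [ 0.4227 -0.0974  0.1062] [np.float64(0.0005844897477128876), np.float64(0.0005844897477127493)]
tr0 [ 0.5085  0.2337 -0.001 ] [np.float64(0.001071224704392723), np.float64(0.001071224704392617)]
tr1 [0.5166 0.1155 0.0072] [np.float64(0.0002910374979319801), np.float64(0.0002910374979320494)]
tr2 [0.3991 0.104  0.0032] [np.float64(0.0019827150692518446), np.float64(0.0019827150692518602)]
tr3 [0.3868 0.221  0.0051] [np.float64(0.0007778567666747662), np.float64(0.0007778567666746946)]
lid0 [ 0.5948 -0.1039  0.1777] [np.float64(0.05259378493768079), np.float64(0.052593784937681014)]
lidFL [ 0.5174 -0.0281  0.176 ] [np.float64(0.04606560750313382), np.float64(0.046065607503133946)]
lidFR [ 0.5402 -0.1848  0.0158] [np.float64(0.06517928244756292), np.float64(0.06517928244756296)]
lid top plane [array([ 0.6593, -0.0693,  0.1   ]), array([ 0.6524, -0.2313,  0.1   ]), array([ 0.4908, -0.2236,  0.1   ]), array([ 0.4979, -0.0632,  0.1   ])]
lid scene plane [array([ 0.65  , -0.0643,  0.1   ]), array([ 0.4888, -0.0558,  0.1   ]), array([ 0.4889, -0.219 ,  0.1   ])]
bottle foot corners top [array([ 0.5608, -0.1553,  0.1   ]), array([ 0.568 , -0.1884,  0.1   ])]
bottle foot scene [array([ 0.5886, -0.1458,  0.1   ]), array([ 0.5624, -0.1542,  0.1   ]), array([ 0.5613, -0.181 ,  0.1   ])]
tray [0.4518 0.1658 0.014 ]
crucible [0.3822 0.0187 0.037 ] orange [ 0.4242 -0.0987  0.06  ]
```

```bash
cat > rel.py <<'E'
# usage: rel.py x y z yaw_rad : spin (deg), then shift in the turned tool frame
import sys,numpy as np
from station import readout
from scipy.spatial.transform import Rotation as R
x,y,z,yaw=map(float,sys.argv[1:5]); o=readout.get_obs()
Rc=R.from_euler("xyz",o["orientation"]); d=np.degrees((Rc.inv()*R.from_euler("xyz",[np.pi,0,yaw])).as_rotvec())
Rt=R.from_euler("xyz",[np.pi,0,yaw])
print("rotvec deg",d.round(2),"shift mm",(1e3*Rt.inv().apply(np.array([x,y,z])-o["position"])).round(1),"pos",np.round(o["position"],4),"rpy",np.round(o["orientation"],4),"f",np.round(o["ft_force"],1),"t",o["t"],"w",o["grip_width"])
E
python3 rel.py 0.50 -0.21 0.33 0.2
python3 - <<'E'
from geo import *
t=cam("top0.npz"); s=cam("scene0.npz")
print(plane(t,(240,175),.355),plane(t,(187,120),.355),plane(t,(128,82),.355), plane(s,(230,132),.355),plane(s,(172,132),.355),plane(s,(108,134),.355))
E
```

```text
rotvec deg [-0.11  0.   13.51] shift mm [ 296.6 -326.3  -99.8] pos [ 0.2742 -0.5887  0.2302] rpy [-3.1397e+00 -1.0000e-04  4.3580e-01] f [0.3 0.5 0.5] t 0.1 w 0.0854387137252944
[0.59484597 0.04405191 0.355     ] [0.68270193 0.12472267 0.355     ] [0.7464863  0.21686677 0.355     ] [0.59562967 0.05441244 0.355     ] [0.65730884 0.13653725 0.355     ] [0.71606899 0.22948029 0.355     ]
```

Request:
drive_tool(series=[{"offset":[0,0,-0.045],"spin":7,"hand":1},{"offset":[0,0,-0.045],"spin":6.5,"hand":1},{"offset":[0.033,-0.036,0],"spin":0,"hand":1},{"offset":[0.033,-0.036,0],"spin":0,"hand":1},{"offset":[0.033,-0.036,0],"spin":0,"hand":1},{"offset":[0.033,-0.036,0],"spin":0,"hand":1},{"offset":[0.033,-0.036,0],"spin":0,"hand":1},{"offset":[0.033,-0.036,0],"spin":0,"hand":1}])

```text
t: 0.9
position: [0.4259, -0.3362, 0.3208]
orientation: [-3.141, 0.0, 0.2]
ft_force: [0.5, -0.2, 0.9]
grip_width: 0.0853
gripper_force: 0.0
```

Request:
drive_tool(series=[{"offset":[0.033,-0.036,0],"spin":0,"hand":1},{"offset":[0.033,-0.036,0],"spin":0,"hand":1},{"offset":[0.016,-0.02,0],"spin":0,"hand":1},{"offset":[0.016,-0.02,0],"spin":0,"hand":1},{"offset":[0,0,0],"spin":0,"hand":1},{"offset":[0,0,0],"spin":0,"hand":1}])

```text
t: 1.5
position: [0.4991, -0.2087, 0.3209]
orientation: [-3.142, 0.001, 0.201]
ft_force: [-0.6, -0.7, -0.2]
grip_width: 0.0856
gripper_force: 0.0
```

```bash
python3 rel.py 0.585 -0.169 0.28 0.2
python3 - <<'E'
from station import imaging
import cv2,numpy as np
d=imaging.get_image("wrist"); cv2.imwrite("pics/w1.png",d["pixels"]); np.savez("w1.npz",K=d["intrinsics"],T=d["T"]); print(d["T"].round(3))
E
```

```text
rotvec deg [-0.    0.05  0.08] shift mm [ 92.1 -21.9  40.9] pos [ 0.4991 -0.2087  0.3209] rpy [-3.1415e+00  9.0000e-04  2.0130e-01] f [-0.6 -0.7 -0.2] t 1.5 w 0.08560621537787877
[[ 0.2    0.931  0.306  0.578]
 [-0.98   0.19   0.062 -0.193]
 [-0.001 -0.312  0.95   0.463]
 [ 0.     0.     0.     1.   ]]
```

View pics/w1.png

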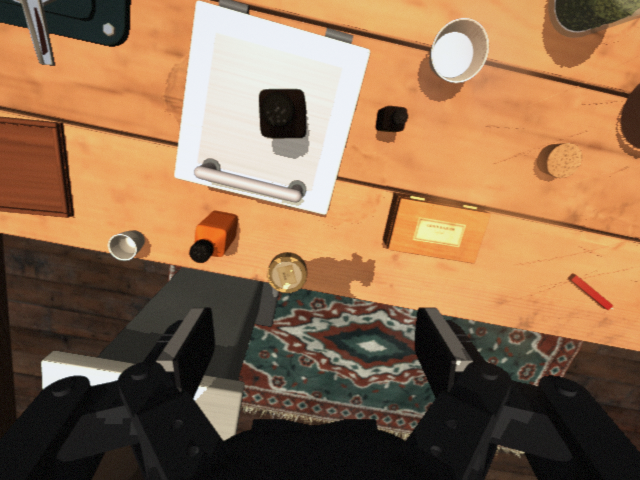

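Run:
```python
from geo import *
import cv2
np.set_printoptions(precision=4,suppress=True)
t=cam("top0.npz"); s=cam("scene0.npz"); w=cam("w1.npz")
tp=lambda x,y:(170+x/3.3,165+y/3.3)
sp=lambda x,y:(180+x/2.7,165+y/2.7)
for n,a,b,c in [("hL",(540,270),(377,164),(202,172)),("hR",(710,272),(468,131),(298,191)),("cap",(675,123),(391,27),(284,105))]:
    print(n,*tri((t,tp(*a)),(s,sp(*b)),(w,c)))
im=cv2.imread("pics/w1.png"); m=(im.max(2)<60).astype(np.uint8); m[:80]=0;m[150:]=0;m[:,:240]=0;m[:,330:]=0
cs,_=cv2.findContours(m,0,1); c=max(cs,key=cv2.contourArea); r=cv2.minAreaRect(c); bp=cv2.boxPoints(r); print(r,bp)
for z in (.1,.165): 
    q=np.array([plane(w,p,z) for p in bp]); print(z,q.mean(0)); 
    for i in range(4): e=q[(i+1)%4]-q[i]; print(np.linalg.norm(e), np.degrees(np.arctan2(e[1],e[0])))
```

```text
hL [ 0.5173 -0.0974  0.1332] [np.float64(0.001789193915833084), np.float64(0.0006835319346019114), np.float64(0.0014621165321415037)]
hR [ 0.5155 -0.192   0.1288] [np.float64(0.0020258369868453433), np.float64(0.0008711571479192608), np.float64(0.0028488116838377236)]
cap [ 0.5869 -0.1694  0.2009] [np.float64(0.0014245610590190498), np.float64(0.0005706908594043211), np.float64(0.0010298216612329492)]
((282.5, 113.5), (47.0, 45.0), 90.0) [[260.  90.]
 [305.  90.]
 [305. 137.]
 [260. 137.]]
0.1 [ 0.5834 -0.1606  0.1   ]
0.04305344017273785 -78.4868505978663
0.043096478445028195 -168.9457070887545
0.04478250496375767 101.5171676251714
0.04314812105195911 8.757784555830705
0.165 [ 0.5824 -0.1665  0.165 ]
0.03534695601953919 -78.48685059786615
0.03538229052269862 -168.94570708875455
0.036766521491610554 101.51716762517125
0.03542468920091318 8.757784555830735
```

Request:
drive_tool(series=[{"offset":[0.031,-0.008,0],"spin":0,"hand":1},{"offset":[0.031,-0.008,0],"spin":0,"hand":1},{"offset":[0.03,-0.007,0],"spin":0,"hand":1},{"offset":[0,0,0.02],"spin":0,"hand":1},{"offset":[0,0,0.03],"spin":0,"hand":1},{"offset":[0,0,0.03],"spin":0,"hand":1},{"offset":[0,0,0],"spin":0,"hand":1},{"offset":[0,0,0],"spin":0,"hand":1}])

```text
t: 2.35
position: [0.5843, -0.1691, 0.2411]
orientation: [-3.141, 0.001, 0.199]
ft_force: [-0.1, -0.3, -0.0]
grip_width: 0.0853
gripper_force: 0.0
```

```bash
python3 rel.py 0.585 -0.168 0.141 0.195
python3 - <<'E'
from station import imaging
import cv2,numpy as np
d=imaging.get_image("wrist"); cv2.imwrite("pics/w2.png",d["pixels"]); np.savez("w2.npz",K=d["intrinsics"],T=d["T"])
E
```

```text
rotvec deg [-0.03  0.06  0.21] shift mm [  0.9  -1.  100.1] pos [ 0.5843 -0.1691  0.2411] rpy [-3.1411e+00  1.1000e-03  1.9860e-01] f [-0.1 -0.3 -0. ] t 2.35 w 0.08527257368859131
```

View pics/w2.png

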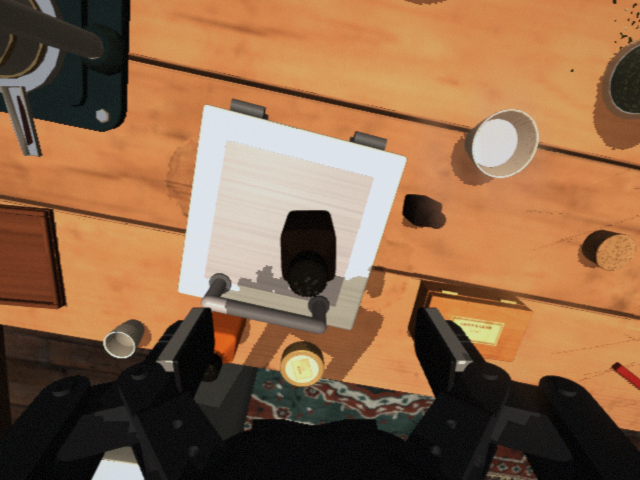

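Run:
```python
from geo import *
np.set_printoptions(precision=4,suppress=True)
w=cam("w1.npz"); v=cam("w2.npz")
print(tri((w,(284,105)),(v,(305,275)))[0], plane(v,(305,277),.206))
print("body back", [plane(v,p,.16) for p in [(287,213),(331,212)]], [plane(v,p,.16) for p in [(283,255),(336,255)]])
a=tri((w,(202,172)),(v,(211,299)))[0];b=tri((w,(298,191)),(v,(321,324)))[0];print(a,b,(a+b)/2, "lid", [plane(v,p,.1) for p in [(205,105),(406,157),(180,291),(353,330)]])
```

```text
[ 0.5868 -0.1672  0.2054] [ 0.5849 -0.1645  0.206 ]
body back [array([ 0.607, -0.147,  0.16 ]), array([ 0.6134, -0.1751,  0.16  ])] [array([ 0.5776, -0.1494,  0.16  ]), array([ 0.5847, -0.1848,  0.16  ])]
[ 0.5172 -0.0981  0.1298] [ 0.5193 -0.1891  0.141 ] [ 0.5182 -0.1436  0.1354] lid [array([ 0.6622, -0.0698,  0.1   ]), array([ 0.6552, -0.2294,  0.1   ]), array([ 0.5026, -0.0637,  0.1   ]), array([ 0.4942, -0.2246,  0.1   ])]
```

Request:
drive_tool(series=[{"offset":[0.001,-0.002,0.02],"spin":0,"hand":1},{"offset":[0,0,0.03],"spin":0,"hand":1},{"offset":[0,0,0.03],"spin":0,"hand":1},{"offset":[0,0,0.02],"spin":0,"hand":1},{"offset":[0,0,0],"spin":0,"hand":1},{"offset":[0,0,0],"spin":0,"hand":0.7},{"offset":[0,0,0],"spin":0,"hand":0.55},{"offset":[0,0,0],"spin":0,"hand":0.5}], grip_force=30)

```text
t: 3.2
position: [0.5867, -0.1665, 0.1439]
orientation: [3.139, -0.003, 0.2]
ft_force: [-0.1, -0.2, 0.6]
grip_width: 0.0444
gripper_force: 0.0
```

Request:
drive_tool(series=[{"offset":[0,0,0],"spin":0,"hand":0.4},{"offset":[0,0,0],"spin":0,"hand":0.3},{"offset":[0,0,0],"spin":0,"hand":0.2},{"offset":[0,0,0],"spin":0,"hand":0.2},{"offset":[0,0,0],"spin":0,"hand":0.2},{"offset":[0,0,0],"spin":0,"hand":0.2}])

```text
t: 3.8
position: [0.5865, -0.1661, 0.1435]
orientation: [3.14, -0.003, 0.2]
ft_force: [-0.6, 0.6, 6.3]
grip_width: 0.0357
gripper_force: 30.1
```

Request:
drive_tool(series=[{"offset":[0,0,-0.005],"spin":0,"hand":0.2},{"offset":[0,0,-0.01],"spin":0,"hand":0.2},{"offset":[0,0,-0.02],"spin":0,"hand":0.2},{"offset":[0,0,-0.025],"spin":0,"hand":0.2},{"offset":[0,0,-0.025],"spin":0,"hand":0.2},{"offset":[0,0,-0.015],"spin":0,"hand":0.2},{"offset":[0,0,0],"spin":0,"hand":0.2},{"offset":[0,0,0],"spin":0,"hand":0.2}])

```text
t: 4.6
position: [0.5851, -0.1659, 0.2407]
orientation: [-3.141, 0.001, 0.2]
ft_force: [-0.1, 0.8, -1.7]
grip_width: 0.036
gripper_force: 30.1
```

```bash
python3 rel.py 0.43 -0.10 0.245 0.2;python3 rel.py 0.452 0.166 0.245 0.2
```

```text
rotvec deg [-0.02  0.04  0.01] shift mm [-138.9  -95.4   -4.3] pos [ 0.5851 -0.1659  0.2407] rpy [-3.1412e+00  6.0000e-04  2.0010e-01] f [-0.1  0.8 -1.7] t 4.6 w 0.036014992368312425
rotvec deg [-0.02  0.04  0.01] shift mm [ -64.5 -351.7   -4.3] pos [ 0.5851 -0.1659  0.2407] rpy [-3.1412e+00  6.0000e-04  2.0010e-01] f [-0.1  0.8 -1.7] t 4.6 w 0.036014992368312425
```

Request:
drive_tool(series=[{"offset":[-0.015,-0.01,0],"spin":0,"hand":0.2},{"offset":[-0.024,-0.018,0],"spin":0,"hand":0.2},{"offset":[-0.025,-0.017,0],"spin":0,"hand":0.2},{"offset":[-0.025,-0.017,0],"spin":0,"hand":0.2},{"offset":[-0.025,-0.017,0],"spin":0,"hand":0.2},{"offset":[-0.025,-0.017,0],"spin":0,"hand":0.2},{"offset":[0.008,-0.025,0],"spin":0,"hand":0.2},{"offset":[0.008,-0.028,0],"spin":0,"hand":0.2}])

```text
t: 5.4
position: [0.4337, -0.0439, 0.2392]
orientation: [-3.141, 0.002, 0.198]
ft_force: [0.6, 0.3, -0.4]
grip_width: 0.0365
gripper_force: 30.1
```

Request:
drive_tool(series=[{"offset":[0.008,-0.03,0],"spin":0,"hand":0.2},{"offset":[0.009,-0.03,0],"spin":0,"hand":0.2},{"offset":[0.009,-0.03,0],"spin":0,"hand":0.2},{"offset":[0.009,-0.03,0],"spin":0,"hand":0.2},{"offset":[0.009,-0.03,0],"spin":0,"hand":0.2},{"offset":[0.009,-0.03,0],"spin":0,"hand":0.2},{"offset":[0.004,-0.015,0],"spin":0,"hand":0.2},{"offset":[0,0,0],"spin":0,"hand":0.2}])

```text
t: 6.2
position: [0.4512, 0.1594, 0.2391]
orientation: [-3.141, 0.004, 0.203]
ft_force: [0.1, -0.3, -1.2]
grip_width: 0.0358
gripper_force: 30.2
```

```bash
python3 rel.py 0.452 0.166 0.049 0.2
python3 - <<'E'
from station import imaging
import cv2,numpy as np
d=imaging.get_image("scene"); im=d["pixels"]; cv2.imwrite("pics/s2.png",cv2.resize(im[165:415,150:410],None,fx=2.3,fy=2.3,interpolation=cv2.INTER_CUBIC))
E
```

```text
rotvec deg [-0.01  0.23  0.18] shift mm [  2.1  -6.3 190.1] pos [0.4512 0.1594 0.2391] rpy [-3.1415  0.0039  0.2032] f [ 0.1 -0.3 -1.2] t 6.2 w 0.03582453512611889
```

View pics/s2.png

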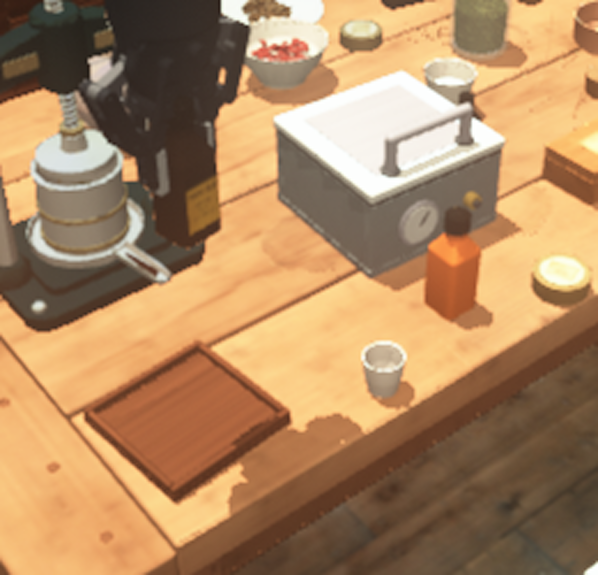

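Request:
drive_tool(series=[{"offset":[0.002,-0.006,0.02],"spin":0,"hand":0.2},{"offset":[0,0,0.03],"spin":0,"hand":0.2},{"offset":[0,0,0.03],"spin":0,"hand":0.2},{"offset":[0,0,0.03],"spin":0,"hand":0.2},{"offset":[0,0,0.03],"spin":0,"hand":0.2},{"offset":[0,0,0.025],"spin":0,"hand":0.2},{"offset":[0,0,0.015],"spin":0,"hand":0.2},{"offset":[0,0,0],"spin":0,"hand":0.2}])

```text
t: 7.05
position: [0.4502, 0.1625, 0.0578]
orientation: [3.141, 0.007, 0.199]
ft_force: [-0.4, -0.8, -0.7]
grip_width: 0.0356
gripper_force: 30.2
```

Request:
drive_tool(series=[{"offset":[0,0,0.003],"spin":0,"hand":0.2},{"offset":[0,0,0.003],"spin":0,"hand":0.2},{"offset":[0,0,0.002],"spin":0,"hand":0.2},{"offset":[0,0,0],"spin":0,"hand":0.2},{"offset":[0,0,0],"spin":0,"hand":0.2}])

```text
t: 7.55
position: [0.4534, 0.1644, 0.0538]
orientation: [-3.142, -0.001, 0.2]
ft_force: [0.2, -0.3, -0.9]
grip_width: 0.0358
gripper_force: 30.3
```

Request:
drive_tool(series=[{"offset":[0,0,0.001],"spin":0,"hand":0.2},{"offset":[0,0,0.001],"spin":0,"hand":0.2},{"offset":[0,0,0.001],"spin":0,"hand":0.2},{"offset":[0,0,0],"spin":0,"hand":0.2},{"offset":[0,0,0],"spin":0,"hand":0.2}])

```text
t: 8.05
position: [0.453, 0.1643, 0.0502]
orientation: [3.142, 0.0, 0.2]
ft_force: [0.0, 0.2, -0.7]
grip_width: 0.036
gripper_force: 30.3
```

Request:
drive_tool(series=[{"offset":[0,0,0.001],"spin":0,"hand":0.2},{"offset":[0,0,0.001],"spin":0,"hand":0.2},{"offset":[0,0,0],"spin":0,"hand":0.2},{"offset":[0,0,0],"spin":0,"hand":0.2}])

```text
t: 8.45
position: [0.4537, 0.1646, 0.0494]
orientation: [-3.141, -0.001, 0.2]
ft_force: [-2.1, 0.6, 5.3]
grip_width: 0.0357
gripper_force: 29.4
```

Request:
drive_tool(series=[{"offset":[0,0,0],"spin":0,"hand":0.43},{"offset":[0,0,0],"spin":0,"hand":0.46},{"offset":[0,0,0],"spin":0,"hand":0.5},{"offset":[0,0,0],"spin":0,"hand":0.6},{"offset":[0,0,0],"spin":0,"hand":0.8},{"offset":[0,0,0],"spin":0,"hand":1},{"offset":[0,0,0],"spin":0,"hand":1},{"offset":[0,0,0],"spin":0,"hand":1}])

```text
t: 9.25
position: [0.4531, 0.1643, 0.0483]
orientation: [3.142, -0.0, 0.2]
ft_force: [-0.2, -0.4, 0.4]
grip_width: 0.0856
gripper_force: 0.0
```

Request:
drive_tool(series=[{"offset":[0,0,0],"spin":0,"hand":1},{"offset":[0,0,-0.01],"spin":0,"hand":1},{"offset":[0,0,-0.03],"spin":0,"hand":1},{"offset":[0,0,-0.04],"spin":0,"hand":1},{"offset":[0,0,-0.04],"spin":0,"hand":1},{"offset":[0,0,-0.04],"spin":0,"hand":1},{"offset":[0,0,-0.03],"spin":0,"hand":1},{"offset":[0,0,0],"spin":0,"hand":1}])

```text
t: 10.05
position: [0.4558, 0.165, 0.2454]
orientation: [-3.141, -0.012, 0.2]
ft_force: [0.4, 0.5, 0.1]
grip_width: 0.0855
gripper_force: 0.0
```

```bash
python3 rel.py 0.42 0.05 0.24 0.2; python3 rel.py 0.5 -0.144 0.24 1.536
python3 - <<'E'
from station import imaging
import cv2,numpy as np
d=imaging.get_image("wrist"); im=d["pixels"]
e=imaging.get_image("scene"); im2=e["pixels"][165:415,150:410]
c=np.hstack([cv2.resize(im,(520,390)),cv2.resize(im2,(270,390))]); cv2.imwrite("pics/s3.png",c)
E
```

```text
rotvec deg [-0.02 -0.66  0.01] shift mm [-58.  105.6   5.4] pos [0.4558 0.165  0.2454] rpy [-3.1412 -0.0115  0.2002] f [0.4 0.5 0.1] t 10.05 w 0.08545396289505207
rotvec deg [  0.42  -0.58 -76.53] shift mm [-307.3   54.9    5.4] pos [0.4558 0.165  0.2454] rpy [-3.1412 -0.0115  0.2002] f [0.4 0.5 0.1] t 10.05 w 0.08545396289505207
```

View pics/s3.png

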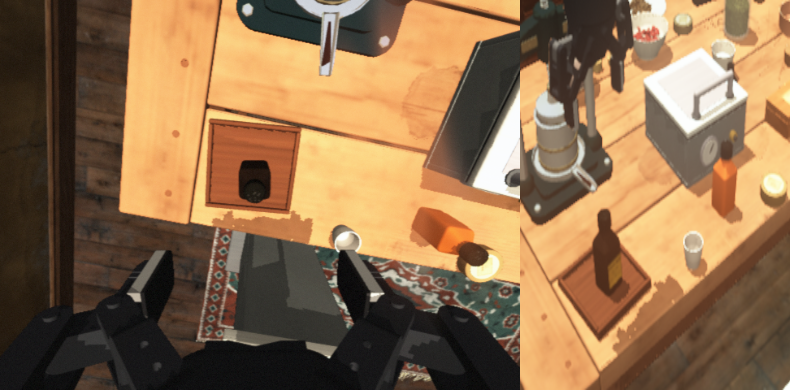

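Request:
drive_tool(series=[{"offset":[-0.011,0.037,0],"spin":0,"hand":1},{"offset":[-0.011,0.037,0],"spin":0,"hand":1},{"offset":[-0.011,0.037,0],"spin":0,"hand":1},{"offset":[-0.011,0.037,0],"spin":0,"hand":1},{"offset":[-0.011,0.037,0],"spin":0,"hand":1},{"offset":[-0.011,0.037,0],"spin":0,"hand":1},{"offset":[-0.011,0.037,0],"spin":0,"hand":1},{"offset":[-0.011,0.037,0],"spin":0,"hand":1}])

```text
t: 10.95
position: [0.4243, -0.1443, 0.2363]
orientation: [-3.14, 0.003, 0.2]
ft_force: [0.8, 0.4, 0.4]
grip_width: 0.0855
gripper_force: 0.0
```

Request:
drive_tool(series=[{"offset":[0,0,0],"spin":-8.5,"hand":1},{"offset":[0,0,0],"spin":-8.5,"hand":1},{"offset":[0,0,0],"spin":-8.5,"hand":1},{"offset":[0,0,0],"spin":-8.5,"hand":1},{"offset":[0,0,0],"spin":-8.5,"hand":1},{"offset":[0,0,0],"spin":-8.5,"hand":1},{"offset":[0,0,0],"spin":-8.5,"hand":1},{"offset":[0,0,0],"spin":-8.5,"hand":1}])

```text
t: 11.75
position: [0.4247, -0.1428, 0.2361]
orientation: [-3.138, -0.001, 1.393]
ft_force: [0.5, -0.6, 0.3]
grip_width: 0.0853
gripper_force: 0.0
```

```bash
python3 rel.py 0.516 -0.144 0.245 1.529
```

```text
rotvec deg [-0.22 -0.08 -7.79] shift mm [ 2.6 91.3 -8.9] pos [ 0.4247 -0.1428  0.2361] rpy [-3.1377e+00 -1.1000e-03  1.3931e+00] f [ 0.5 -0.6  0.3] t 11.75 w 0.08526039137471715
```

Request:
drive_tool(series=[{"offset":[0,0,0],"spin":-7.8,"hand":1},{"offset":[0.001,0.031,0],"spin":0,"hand":1},{"offset":[0.001,0.03,0],"spin":0,"hand":1},{"offset":[0.001,0.03,0],"spin":0,"hand":1},{"offset":[0,0,0],"spin":0,"hand":1},{"offset":[0,0,0],"spin":0,"hand":1}])

```text
t: 12.35
position: [0.5159, -0.1441, 0.2361]
orientation: [-3.137, -0.001, 1.524]
ft_force: [0.1, -0.8, 0.2]
grip_width: 0.0855
gripper_force: 0.0
```

```bash
python3 rel.py 0.516 -0.144 0.117 1.529
python3 - <<'E'
from station import imaging
import cv2,numpy as np
d=imaging.get_image("wrist"); cv2.imwrite("pics/w4.png",d["pixels"]); np.savez("w4.npz",K=d["intrinsics"],T=d["T"])
E
```

```text
rotvec deg [-0.25 -0.08 -0.31] shift mm [2.000e-01 1.000e-01 1.191e+02] pos [ 0.5159 -0.1441  0.2361] rpy [-3.1373e+00 -1.3000e-03  1.5236e+00] f [ 0.1 -0.8  0.2] t 12.35 w 0.08549108196238513
```

View pics/w4.png

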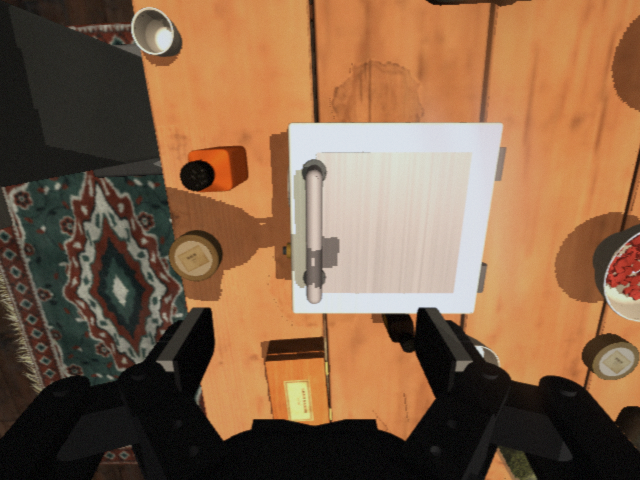

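Run:
```python
from geo import *
v=cam("w4.npz")
a=plane(v,(314,170),.136);b=plane(v,(314.5,297),.136);print(a,b,(a+b)/2)
```

```text
[ 0.51831502 -0.09259672  0.136     ] [ 0.51412205 -0.18882033  0.136     ] [ 0.51621854 -0.14070853  0.136     ]
```

Request:
drive_tool(series=[{"offset":[0,0,0.03],"spin":0,"hand":1},{"offset":[0,0,0.03],"spin":0,"hand":1},{"offset":[0,0,0.02],"spin":0,"hand":1},{"offset":[0,0,0],"spin":0,"hand":1},{"offset":[0,0,0],"spin":0,"hand":1}])

```text
t: 12.9
position: [0.516, -0.1446, 0.1584]
orientation: [-3.141, -0.0, 1.523]
ft_force: [-0.6, -0.2, -0.1]
grip_width: 0.0857
gripper_force: 0.0
```

```bash
python3 rel.py 0.516 -0.144 0.117 1.529
```

```text
rotvec deg [-0.03 -0.01 -0.36] shift mm [ 0.6  0.  41.4] pos [ 0.516  -0.1446  0.1584] rpy [-3.1410e+00 -1.0000e-04  1.5228e+00] f [-0.6 -0.2 -0.1] t 12.9 w 0.08570829703074884
```

Request:
drive_tool(series=[{"offset":[0.001,0,0.02],"spin":-0.3,"hand":1},{"offset":[0.001,0,0.015],"spin":0,"hand":1},{"offset":[0,0,0.006],"spin":0,"hand":1},{"offset":[0,0,0],"spin":0,"hand":1},{"offset":[0,0,0],"spin":0,"hand":0.6},{"offset":[0,0,0],"spin":0,"hand":0.4},{"offset":[0,0,0],"spin":0,"hand":0.3},{"offset":[0,0,0],"spin":0,"hand":0.25}], grip_force=70)

```text
t: 13.7
position: [0.5171, -0.1427, 0.1178]
orientation: [3.141, 0.0, 1.528]
ft_force: [-0.3, -0.3, 0.6]
grip_width: 0.028
gripper_force: 0.0
```

Request:
drive_tool(series=[{"offset":[0,0,0],"spin":0,"hand":0.2},{"offset":[0,0,0],"spin":0,"hand":0.1},{"offset":[0,0,0],"spin":0,"hand":0},{"offset":[0,0,0],"spin":0,"hand":0},{"offset":[0,0,0],"spin":0,"hand":0},{"offset":[0,0,0],"spin":0,"hand":0}])

```text
t: 14.3
position: [0.5152, -0.1426, 0.1176]
orientation: [-3.137, -0.0, 1.529]
ft_force: [-8.0, 0.3, 6.7]
grip_width: 0.0097
gripper_force: 68.2
```

Request:
drive_tool(series=[{"offset":[0,0.0003,-0.001],"spin":0,"hand":0},{"offset":[0,0.0003,-0.001],"spin":0,"hand":0},{"offset":[0,0.0003,-0.001],"spin":0,"hand":0},{"offset":[0,0,0],"spin":0,"hand":0},{"offset":[0,0,0],"spin":0,"hand":0}])

```text
t: 14.8
position: [0.5151, -0.1425, 0.1178]
orientation: [-3.135, -0.0, 1.528]
ft_force: [-5.6, -2.3, -6.2]
grip_width: 0.0096
gripper_force: 68.3
```

Request:
drive_tool(series=[{"offset":[0,0.0003,-0.001],"spin":0,"hand":0},{"offset":[0,0.0003,-0.001],"spin":0,"hand":0},{"offset":[0,0,0],"spin":0,"hand":0},{"offset":[0,0,0],"spin":0,"hand":0}])

```text
t: 15.2
position: [0.516, -0.1425, 0.1201]
orientation: [-3.135, -0.0, 1.528]
ft_force: [-5.2, -2.2, -6.0]
grip_width: 0.0095
gripper_force: 68.9
```

Request:
drive_tool(series=[{"offset":[0,0.0004,-0.001],"spin":0,"hand":0},{"offset":[0,0.0004,-0.001],"spin":0,"hand":0},{"offset":[0,0,0],"spin":0,"hand":0},{"offset":[0,0,0],"spin":0,"hand":0}])

```text
t: 15.6
position: [0.5168, -0.1426, 0.1225]
orientation: [-3.135, -0.0, 1.528]
ft_force: [-6.3, -2.3, -5.5]
grip_width: 0.0097
gripper_force: 68.9
```

Request:
drive_tool(series=[{"offset":[0,0.0004,-0.001],"spin":0,"hand":0},{"offset":[0,0.0004,-0.001],"spin":0,"hand":0},{"offset":[0,0.0004,-0.001],"spin":0,"hand":0},{"offset":[0,0.0004,-0.001],"spin":0,"hand":0},{"offset":[0,0.0004,-0.001],"spin":0,"hand":0},{"offset":[0,0.0004,-0.001],"spin":0,"hand":0},{"offset":[0,0,0],"spin":0,"hand":0},{"offset":[0,0,0],"spin":0,"hand":0}])

```text
t: 16.4
position: [0.519, -0.1427, 0.1281]
orientation: [-3.135, -0.0, 1.529]
ft_force: [-5.3, -2.8, -6.0]
grip_width: 0.0098
gripper_force: 68.8
```

Run:
```python
from station import imaging
import cv2,numpy as np
d=imaging.get_image("scene"); im=d["pixels"]; a=cv2.imread("pics/scene0.png")
f=lambda i:cv2.resize(i[165:290,250:385],None,fx=2.9,fy=2.9,interpolation=cv2.INTER_CUBIC)
cv2.imwrite("pics/s5.png",np.hstack([f(a),f(im)]))
```

```text
(no output)
```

View pics/s5.png

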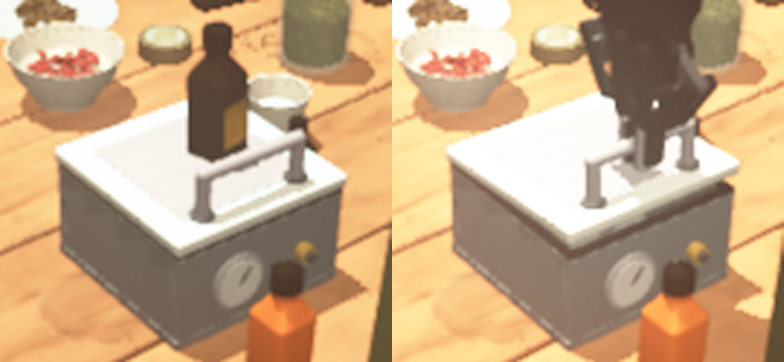

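Request:
drive_tool(series=[{"offset":[0,0.0005,-0.0012],"spin":0,"hand":0},{"offset":[0,0.0005,-0.0012],"spin":0,"hand":0},{"offset":[0,0.0005,-0.0012],"spin":0,"hand":0},{"offset":[0,0.0005,-0.0012],"spin":0,"hand":0},{"offset":[0,0.0005,-0.0012],"spin":0,"hand":0},{"offset":[0,0,0],"spin":0,"hand":0},{"offset":[0,0,0],"spin":0,"hand":0},{"offset":[0,0,0],"spin":0,"hand":0}])

```text
t: 17.25
position: [0.522, -0.1428, 0.1351]
orientation: [-3.136, -0.0, 1.529]
ft_force: [-5.8, -1.4, -1.5]
grip_width: 0.0096
gripper_force: 68.3
```

```bash
python3 - <<'E'
from station import imaging
from geo import *
import cv2
d=imaging.get_image("scene"); im=d["pixels"]; a=cv2.imread("pics/scene0.png"); s=(d["intrinsics"],d["T"])
# expected shift of the front-left post foot for several angles, against template match
yaw=-.042; ex=np.array([np.cos(yaw),np.sin(yaw),0]); ey=np.array([-np.sin(yaw),np.cos(yaw),0])
H=np.array([.577,-.147,0.088])+.08*ex
def P(th,l): c,q=np.cos(th),np.sin(th); return proj(s,H+ex*(l[0]*c+l[2]*q)+ey*l[1]+np.array([0,0,-l[0]*q+l[2]*c]))
for nm,l in [("postL",(-.142,.039,.035)),("cornerFL",(-.162,.082,.012))]:
    p0=P(0,l); print(nm,p0.round(1),{t:(P(t,l)-p0).round(2).tolist() for t in (.08,.1,.12,.14)})
    x,y=p0.round().astype(int); T=a[y-9:y+10,x-9:x+10]; S=im[y-20:y+15,x-18:x+19]
    r=cv2.matchTemplate(cv2.resize(S,None,fx=4,fy=4,interpolation=3),cv2.resize(T,None,fx=4,fy=4,interpolation=3),cv2.TM_CCOEFF_NORMED)
    _,m,_,loc=cv2.minMaxLoc(r); print("measured",loc[0]/4-9,loc[1]/4-11,m)
E
python3 rel.py 0.522 -0.1427 0.1343 1.529
```

```text
postL [322.5 229. ] {0.08: [-0.79, -5.15], 0.1: [-1.03, -6.45], 0.12: [-1.29, -7.77], 0.14: [-1.57, -9.08]}
measured -2.0 -8.0 0.745556116104126
cornerFL [311.8 249.2] {0.08: [-0.32, -5.44], 0.1: [-0.45, -6.83], 0.12: [-0.59, -8.24], 0.14: [-0.76, -9.67]}
measured -1.0 -8.0 0.9290338754653931
rotvec deg [-0.33 -0.02 -0.03] shift mm [0.1 0.1 0.7] pos [ 0.5219 -0.1428  0.135 ] rpy [-3.1358e+00 -3.0000e-04  1.5285e+00] f [-7.  -1.3 -2.9] t 17.3 w 0.009581945010131383
```

Both the image (about 0.12 rad) and the gripper height agree. The lid is held at about 2 cm, so I'm handing in.

Request:
drive_tool(series=[{"offset":[0,0,0],"spin":0,"hand":0},{"offset":[0,0,0],"spin":0,"hand":0},{"offset":[0,0,0],"spin":0,"hand":0},{"offset":[0,0,0],"spin":0,"hand":0},{"offset":[0,0,0],"spin":0,"hand":0}])

```text
t: 17.8
position: [0.5219, -0.1428, 0.135]
orientation: [-3.136, -0.0, 1.529]
ft_force: [-7.4, -2.4, -3.0]
grip_width: 0.0098
gripper_force: 68.3
```

```bash
python3 -c "
from station import readout,workorder
o=readout.get_obs();print(o['t'],o['position'],o['gripper_force'])
if abs(o['position'][2]-.135)<.003: print(workorder.sign_off())"
```

```text
17.8 [ 0.52194016 -0.14279711  0.13504883] 68.32109570503235
the job is handed in; nothing more can be done
None
```

The job is handed in at 17.8 s: the bottle stands upright and released in the tray, the lid is free of its seal, and the arm still holds it by the handle at about 0.12 rad (front edge about 2 cm up); no verdict was returned.

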